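# Throttle the bench vacuum to half

## Task

The vacuum on this laboratory bench pulls too hard. Turn the valve with the long lever back to half open, so that its lever stands midway (45 degrees) between its open position, in line above the hose nozzle, and its closed position, square across the nozzle, over the long thick middle mark of its dial. Do not move the lever of the valve with the short lever, and let go when done.

Things in the scene. Friction and masses are not known exactly. Their poses are not given: they have to be found in the camera images.
- long_lever (a joint): Angle of the long lever about its upright spindle, rad: 0 = closed (lever square across the hose nozzle), 1.571 = fully open (lever in line above the nozzle), 0.785 = half open; stops at both ends. It grows as the lever turns anticlockwise seen from above. Stiff: it turns with about 2 to 3 N at the grip and stays where it is left.
- long_grip (a point): Middle of the upright grey grip at the free end of the long steel lever, 112 mm above the bench. The grip is a plain cylinder, 18 mm in diameter and 46 mm high (from 88 to 134 mm above the bench), standing on the end of the lever, 95 mm out from the spindle; it circles about the spindle. The lever is a level steel bar 13 mm wide, its top 88 mm above the bench.
- long_spindle (a point): Fixed point on the upright turning axis of the long lever, 84 mm above the bench. The valve is fixed to the bench (white foot 86 mm square, white quarter-circle dial of 75 mm radius, top at 74 mm, the half-open mark thickest and longest). Axes: z up; the hose nozzle (101 mm out, 44 mm up) points along -x; closed lever along +y, fully open along -x, half open midway between -x and +y.
- short_grip (a point): Middle of the same kind of upright grey grip (18 mm in diameter, 46 mm high, middle 112 mm above the bench) on the other valve, whose lever is only 50 mm long over a small quarter-circle dial of 36 mm radius. Not to be moved.
Things that resemble listed ones, but are neither listed nor needed, are in the scene too. What is shaped like the part that bears long_lever but yellow is not meant.

How it is judged (in metres and radians):
At the end, for the whole second after the job is handed in: The long lever is at rest within 10 degrees of half open (0.611 to 0.960 rad), and the short lever's grip is within 12 mm of where it began (value of joint long_lever between 0.611 and 0.96 rad and velocity of joint long_lever between -0.05 and 0.05 rad/s and distance of short_grip from where it was at the start of the episode below 0.012 m); the robot touches nothing.
It fails at once if the short lever is moved (its grip by more than 12 mm) (distance of short_grip from where it was at the start of the episode above 0.012 m).
It also fails if it takes over 32 s, if anything falls off the work surface, if the arm or the gripper's body presses on something with over 40 N, if the wrist force passes 120 N, or if a joint passes its speed limit or range.

## Robot

A 6-joint arm with a two-finger parallel gripper is mounted at the origin on the work surface. World frame = base frame: x ahead of the robot, y to its left, z up, the work surface at z = 0. Lengths are in mm, angles in rad, forces in N, time in s.
With the tool pointing down it reaches from about 350 to 775 mm from the base axis. Payload 7.3 kg.
Tool frame: the origin (TCP) lies at the very end of the fingers, on their centre line; the grasp point (between the pads) lies 19 mm behind it; x points along the fingers, y is the direction in which the jaws open and shut, and the axes are right-handed (so a half turn about x gives the same grasp; the last joint's range is limited). The gripper opens to 92 mm and grips with 3 to 60 N. Pads are 19 mm wide; open, the fingers measure 130 mm over their backs; the gripper's body (75 mm by 190 mm) begins 47 mm behind the grasp point.
Start: joints at [-1.372, 0.342, 1.524, -0, 1.275, -0.146], TCP at [177.477, -494.112, 226.741] pointing down, gripper open.
Joint ranges: [-2.53, 2.53], [-0.77, 2.02], [0.04, 2.7], [-1, 4.14], [0.28, 2.66], [-3.11, 3.11]. Speed limits (rad/s): [2.57, 2.57, 3.14, 3.14, 3.14, 3.14].

## Interface

Orientations are given as [roll, pitch, yaw] about the fixed x, y, z axes, in that order (R = Rz(yaw) Ry(pitch) Rx(roll)).
In Python, from plant import bot gives the robot as it stands.
- The arm moves only by the tool step_arm, never from a script. Its argument "targets" is a list that holds one entry, the list of rows, each a list of 4 numbers: the shift along the tool's x, y, z in m, then the turn about the tool's x in degrees. A call has exactly 5 rows; each row is the pose to reach, as a shift and turn from the pose measured when the call began, along the tool's axes at that moment; what a row does not reach only later rows make up. A row lasts 1/12 s, in which the tool goes at most 41.7 mm and 7.16 degrees, less where a joint would pass 70% of its speed; a pose out of reach is approached as far as the arm can. A call with a gripper value outside its range is refused whole. "jaw" is the closure, from 0 (fully open) to 1 (shut), set as the call begins (left out, the last holds). The fingers move at their own pace and stop on an object; the grip force is fixed at half the most. Time passes only in rows, so rows that repeat a pose let the fingers close, or fill a call up. It gives the time, the measured TCP pose, the force and the opening at its end, in the units of the state.
- bot.get_obs(): the state, without advancing time (a new reading comes with each control period).
- bot.capture(name): name is "scene" or "top" or "wrist"; returns a dict with "color" (480x640x3 uint8, red, green, blue), "depth" (480x640 float32, mm along the optical axis (not along the pixel's ray), 0 where there is no reading), "fov_y" (degrees; the focal length in pixels is half the picture's height over the tangent of half this angle, whatever the lens; pixels are square), "cx", "cy" (the principal point, pixels), "rvec" (rotation vector, rad) and "tvec" (3), from world to camera coordinates, as OpenCV has them. Camera axes: x right, y down, z forward; pixel columns grow to the right and rows downward; lengths in mm; the calibration is good to about 2 mm. A picture is of the moment at which its call begins.
- bot.close_job(): hands the job in, once; it reports no verdict.
The state is a dict: "time": time; "joint_positions": joint angles; "dq": joint speeds; "tau": joint torques, N m; "tool_pos": TCP position; "tcp_rot": TCP orientation; "contact_force": force on the tool from outside, world axes, zero at the start; "moment": the same for the moment, N m; "grip_width": finger opening in mm.
Only numpy, scipy, OpenCV 4.12 (cv2) and the standard library are available. Lean on these libraries where they do the work, as an engineer would, in place of code of your own. Each camera call takes 0.05 s, during which the arm holds its last target. There are 200 camera calls.

## Working session

There is one attempt and no reset: what is moved stays moved. The work goes in short steps, Python scripts to look and compute and a tool call to move; the robot and the scene stay as the last step left them, time stands still between calls to the robot, and variables do not carry over. Pictures are saved under pics/ and viewed, about 8 in all and at most 12, crops included, and the job is handed in when it is done.

Besides the shell and the picture viewer there is one more tool, called after "Request:" in YAML: its name, and indented under it one key for each argument. step_arm: Moves the arm, as the interface text tells. Its arguments: {"type":"object","properties":{"targets":{"type":"array","items":{"type":"array","items":{"type":"array","items":{"type":"number"}}}},"jaw":{"type":"number"}},"required":["targets"]}

```bash
mkdir -p pics
cat > h.py <<'E'
import numpy as np, cv2
from plant import bot
def cap(n,f=None):
    c=bot.capture(n); 
    if f: cv2.imwrite('pics/'+f,c['color'][:,:,::-1])
    return c
def cam(c):
    R=cv2.Rodrigues(np.array(c['rvec'],float))[0]; t=np.array(c['tvec'],float).ravel()
    f=240/np.tan(np.radians(c['fov_y'])/2); return R,t,f
def ray(c,u,v,z):
    R,t,f=cam(c); d=R.T@np.array([(u-c['cx'])/f,(v-c['cy'])/f,1]); o=-R.T@t
    return o+d*(z-o[2])/d[2]
def cloud(c):
    R,t,f=cam(c); v,u=np.mgrid[:480,:640]; D=c['depth'].astype(float)
    P=np.stack([(u-c['cx'])/f*D,(v-c['cy'])/f*D,D],-1)
    return (P-t)@R
E
python3 - <<'E'
from h import *
print(bot.get_obs())
for n in ('top','scene'):
    c=cap(n,n+'1.png'); R,t,f=cam(c); print(n,-R.T@t,f,R[2],c['cx'],c['cy'],(c['depth']>0).mean())
E
```

```text
{'time': 0.0, 'joint_positions': array([-1.37201273e+00,  3.42756601e-01,  1.52500960e+00, -1.01842449e-05,
        1.27538708e+00, -1.45998990e-01]), 'dq': array([-0.0001756 , -0.00058355, -0.00048906,  0.00168611,  0.00053894,
        0.00025029]), 'tau': array([-1.15851719e-03, -4.31250107e+01, -2.44215757e+01,  7.17088510e-02,
        5.59768989e-02, -1.21648263e-04]), 'tool_pos': array([ 177.38433718, -493.69942985,  226.0299647 ]), 'tcp_rot': array([-1.71055531,  1.56923567,  1.7758229 ]), 'contact_force': array([ 0.50658708,  0.08140989, -0.44637089]), 'moment': array([ 0.00077458, -0.01155032, -0.04199297]), 'grip_width': 91.98228954492502}
top [526.44897372  19.33315531 897.81206308] 566.5144059755842 [ 0.12080442  0.01228871 -0.99260026] 323.6467566856883 242.18534017936537 0.9958919270833333
scene [ 925.8370564  -506.51531367  617.09186501] 534.0070562115396 [-0.38377632  0.66197401 -0.64382152] 327.3936501831755 239.75487615844247 0.995927734375
```

View pics/top1.png

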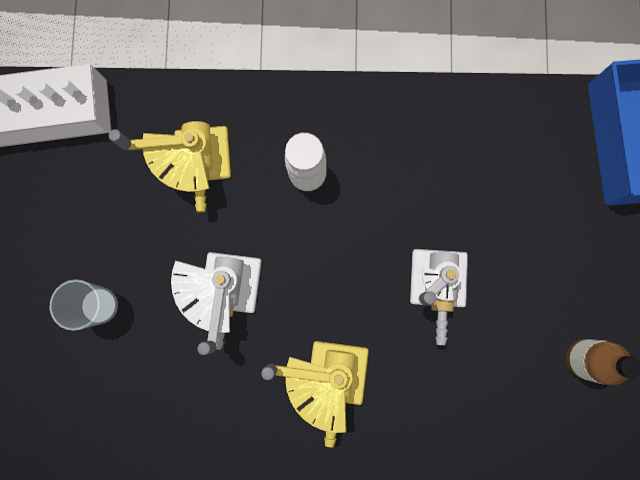

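View pics/scene1.png

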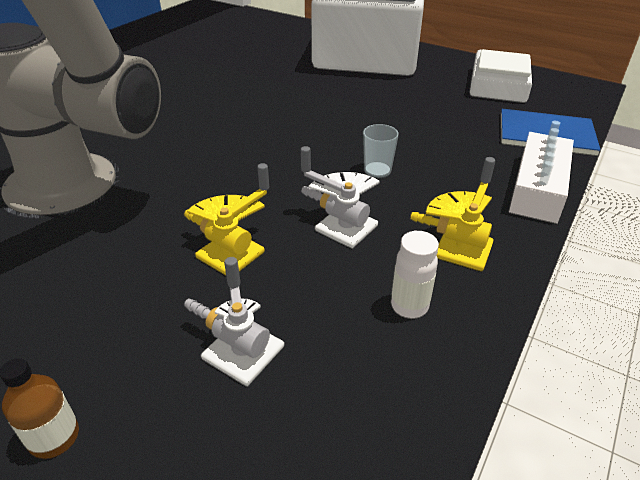

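The top view shows the long white valve with its spindle at (221,280) and its grip top at about (204,349), close to fully open. The short valve is at (451,274) with its grip at about (428,299). A yellow decoy stands below, with its grip at (268,373), about 64 px from the long grip.

Run:
```python
from h import *
c=cap('top'); P=cloud(c); I=c['color'].astype(int)
def m(n,box,z0,z1):
    u0,u1,v0,v1=box; Q=P[v0:v1,u0:u1].reshape(-1,3); k=(Q[:,2]>z0)&(Q[:,2]<z1); q=Q[k]
    print(n,k.sum(),np.median(q,0).round(1),(q.min(0)).round(),q.max(0).round())
m('grip',(185,225,325,365),128,140)
m('ygrip',(255,285,360,385),125,140)
m('ygrip2',(105,135,125,150),125,140)
m('sgrip',(415,445,285,312),125,140)
hsv=cv2.cvtColor(c['color'],cv2.COLOR_RGB2HSV)
M=cv2.inRange(hsv,(10,80,90),(25,255,255)); 
b=M[268:290,208:236]; v,u=np.nonzero(b); print('brass',len(u),u.mean()+208,v.mean()+268)
s=ray(c,u.mean()+208,v.mean()+268,94); print('spindle',s, P[280,221])
m('foot',(200,265,245,345),3,22)
# foot box
Q=P[245:330,195:270].reshape(-1,3); col=I[245:330,195:270].reshape(-1,3)
k=(Q[:,2]>4)&(Q[:,2]<20)&(col.min(1)>120); print(cv2.minAreaRect(Q[k][:,:2].astype(np.float32)))
# dial
Q=P[255:340,165:240].reshape(-1,3); k=(Q[:,2]>68)&(Q[:,2]<79)
q=Q[k]; a=np.degrees(np.arctan2(q[:,1]-s[1],q[:,0]-s[0])); r=np.hypot(*(q[:,:2]-s[:2]).T); print('dial r',np.percentile(r,[90,99,100]),'ang',np.percentile(a[r>55]%360,[0,1,50,99,100]))
print(ray(c,204,349,134))
cv2.imwrite('pics/crop.png',cv2.resize(c['color'][230:380,150:300,::-1],(600,600),interpolation=cv2.INTER_CUBIC))
```

```text
grip 149 [474.7 185.4 134.4] [465. 177. 129.] [483. 195. 138.]
ygrip 150 [443.9  99.6 134.8] [435.  91. 126.] [452. 109. 138.]
ygrip2 157 [763.3 322.2 134.2] [756. 315. 125.] [772. 333. 138.]
sgrip 145 [ 546.6 -113.5  134.7] [ 539. -122.  125.] [ 555. -106.  138.]
brass 68 219.9264705882353 279.0
spindle [568.97258893 175.63690749  94.        ] [567.33587983 173.12578086  98.80600814]
foot 1384 [572.6 149.5  12.1] [473. 122.   3.] [629. 227.  17.]
((569.5535278320312, 182.4155731201172), (99.6412582397461, 85.35615539550781), 84.02458953857422)
dial r [71.41583787 75.2406599  75.90697095] ang [ 68.01208031  69.77041548 124.17335498 188.87082052 190.82302914]
[473.42727237 185.25206577 134.        ]
```

View pics/crop.png

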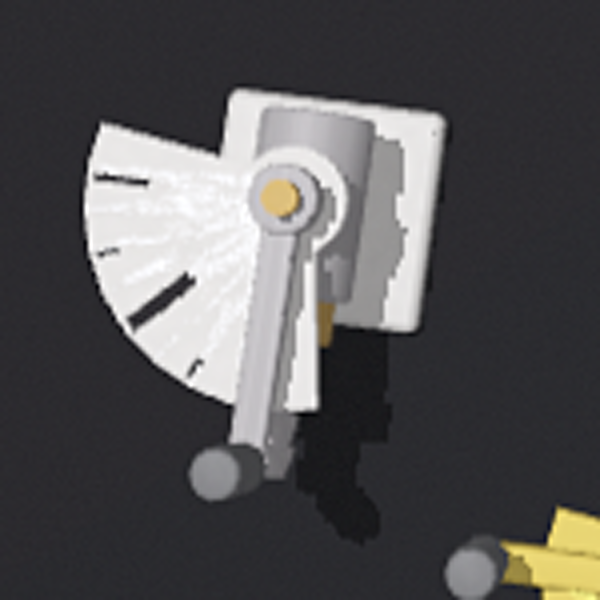

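Geometry agrees with the description: spindle (568,175), grip (474.5,185.5), radius 94.5. The lever is at world 173.6°, and the foot edges and thick mark put half open at 128°. The target grip position is about (510,249). Next I work out the moves in tool axes.

```bash
cat >> h.py <<'E'
from scipy.spatial.transform import Rotation as Ro
def tool(o=None):
    o=o or bot.get_obs(); return np.array(o['tool_pos']),Ro.from_euler('xyz',o['tcp_rot']).as_matrix()
def go(*pts):
    p,T=tool(); print('pos',p.round(1),'y-axis ang',np.degrees(np.arctan2(T[1,1],T[0,1])).round(1),'x',T[:,0].round(3),'F',bot.get_obs()['contact_force'].round(1),'t',bot.get_obs()['time'])
    for q in pts: print(q,'->',(T.T@(np.array(q)-p)/1000).round(4))
E
python3 - <<'E'
from h import *
go((400,-200,226),(450,0,226),(474.5,185.5,226)); print(tool()[1].round(3))
E
```

```text
pos [ 177.4 -493.8  226.2] y-axis ang -70.2 x [-0.     0.001 -1.   ] F [ 0.3  0.5 -0.8] t 0.15
(400, -200, 226) -> [ 0.0005 -0.2013 -0.3088]
(450, 0, 226) -> [ 0.0007 -0.3726 -0.4234]
(474.5, 185.5, 226) -> [ 0.0009 -0.5389 -0.5092]
[[-0.     0.338 -0.941]
 [ 0.001 -0.941 -0.338]
 [-1.    -0.001 -0.   ]]
```

Request:
step_arm:
  targets:
    - [[0,-0.022,-0.033,5],[0,-0.044,-0.066,10],[0,-0.066,-0.1,15],[0,-0.088,-0.133,20],[0,-0.109,-0.167,25]]
  jaw: 0.45

```text
time: 0.57
tool_pos: [298.2, -333.0, 226.2]
tcp_rot: [-1.186, 1.569, 1.859]
contact_force: [1.1, -0.6, 0.5]
grip_width: 63.5
```

Run:
```python
from h import *
go((400,-200,226),(450,0,226),(474.5,185.5,200)); print(bot.get_obs()['joint_positions'])
```

```text
pos [ 298.2 -333.   226.2] y-axis ang -95.5 x [-0.     0.002 -1.   ] F [ 1.1 -0.6  0.5] t 0.5667
(400, -200, 226) -> [ 0.0003 -0.1422 -0.0885]
(450, 0, 226) -> [ 0.0006 -0.3461 -0.119 ]
(474.5, 185.5, 200) -> [ 0.0269 -0.5331 -0.1255]
[-1.01256269e+00  2.00262615e-01  1.72309965e+00  4.52568112e-04
  1.21976513e+00  6.54706008e-01]
```

Request:
step_arm:
  targets:
    - [[0,-0.034,-0.018,5],[0,-0.069,-0.036,10],[0,-0.105,-0.053,15],[0,-0.142,-0.07,20],[0,-0.18,-0.082,24]]

```text
time: 0.98
tool_pos: [398.2, -160.1, 226.4]
tcp_rot: [-1.089, 1.569, 1.532]
contact_force: [-0.4, -0.6, -0.3]
grip_width: 50.5
```

Run:
```python
from h import *
go((450,0,210),(474.5,185.5,190))
```

```text
pos [ 398.2 -160.1  226.4] y-axis ang -119.8 x [ 0.     0.001 -1.   ] F [-0.4 -0.6 -0.3] t 0.9833
(450, 0, 210) -> [ 0.0166 -0.1646  0.0345]
(474.5, 185.5, 190) -> [ 0.0369 -0.3378  0.1054]
```

Request:
step_arm:
  targets:
    - [[0.004,-0.034,0.01,0],[0.008,-0.068,0.021,0],[0.012,-0.102,0.032,0],[0.016,-0.136,0.042,0],[0.02,-0.17,0.053,0]]

```text
time: 1.4
tool_pos: [436.6, 15.6, 206.4]
tcp_rot: [-1.128, 1.569, 1.493]
contact_force: [1.3, -0.1, 0.3]
grip_width: 50.5
```

Request:
step_arm:
  targets:
    - [[0.004,-0.034,0.01,0],[0.008,-0.068,0.021,0],[0.012,-0.102,0.032,0],[0.016,-0.136,0.042,0],[0.017,-0.168,0.052,0]]

```text
time: 1.82
tool_pos: [474.6, 189.3, 188.8]
tcp_rot: [-0.225, 1.569, 2.397]
contact_force: [0.7, -0.2, -0.1]
grip_width: 50.5
```

Run:
```python
from h import *
go((474.5,185.5,165),(474.5,185.5,100)); c=cap('wrist','w.png'); R,t,f=cam(c); print(-R.T@t)
P=cloud(c); k=(P[...,2]>127)&(P[...,2]<137)&(c['depth']>0)
n,l,s,ce=cv2.connectedComponentsWithStats(k.astype(np.uint8))
for i in range(1,n):
    if s[i,4]>60: print(s[i],np.median(P[l==i],0).round(1))
```

```text
pos [474.6 189.3 188.8] y-axis ang -119.8 x [-0.001  0.001 -1.   ] F [ 0.7 -0.2 -0.1] t 1.8167
(474.5, 185.5, 165) -> [ 0.0238  0.0033 -0.0018]
(474.5, 185.5, 100) -> [ 0.0888  0.0034 -0.0019]
[534.29958261 155.93993293 347.23224729]
[444 215  33  30 734] [446.8 102.2 134.5]
[301 240  29  30 652] [477.2 186.8 134.7]
```

View pics/w.png

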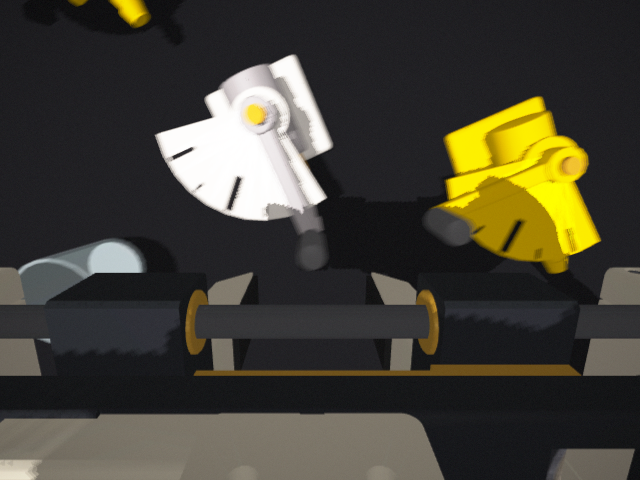

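The wrist view shows the grip at (313,252), centred between the fingers (about 215 to 410). It measures (477,187), which agrees with the top view within 3 mm. I descend and grip.

Request:
step_arm:
  targets:
    - [[0.018,0.003,-0.001,0],[0.036,0.003,-0.001,0],[0.054,0.003,-0.001,0],[0.072,0.003,-0.001,0],[0.09,0.003,-0.001,0]]

```text
time: 2.28
tool_pos: [474.8, 191.4, 97.9]
tcp_rot: [-1.054, 1.566, 1.57]
contact_force: [0.9, -0.3, -0.7]
grip_width: 50.7
```

Request:
step_arm:
  targets:
    - [[0,0,0,0],[0,0,0,0],[0,0,0,0],[0,0,0,0],[0,0,0,0]]
  jaw: 1

```text
time: 2.7
tool_pos: [474.8, 191.2, 98.9]
tcp_rot: [-1.124, 1.567, 1.501]
contact_force: [-3.1, -2.1, 1.7]
grip_width: 21.7
```

Request:
step_arm:
  targets:
    - [[0,0,0,0],[0,0,0,0],[0,0,0,0],[0,0,0,0],[0,0,0,0]]

```text
time: 3.12
tool_pos: [474.2, 191.0, 98.9]
tcp_rot: [-0.808, 1.567, 1.816]
contact_force: [-3.9, -1.1, 0.8]
grip_width: 17.3
```

Run:
```python
from h import *
s=np.array([568.3,174.8]); p,T=tool(); 
g=p[:2]; r=95; a0=np.degrees(np.arctan2(*(g-s)[::-1])); print('r',np.hypot(*(g-s)),'a',a0)
L=[(*(s+r*np.array([np.cos(np.radians(a)),np.sin(np.radians(a))])),p[2]) for a in np.arange(171,125,-4.5)]
go(*L)
```

```text
r 95.53718572479374 a 170.20959220306625
pos [474.2 191.   98.9] y-axis ang -119.6 x [-0.001  0.004 -1.   ] F [-3.9 -1.1  0.8] t 3.1167
(np.float64(474.46960764346187), np.float64(189.66127417882194), np.float64(98.93197151863912)) -> [-0.     0.001 -0.001]
(np.float64(475.92485756222067), np.float64(196.97730956631102), np.float64(98.93197151863912)) -> [ 0.     -0.006   0.0014]
(np.float64(477.9496309519604), np.float64(204.15661446562), np.float64(98.93197151863912)) -> [ 0.     -0.0133  0.0032]
(np.float64(480.53144441142774), np.float64(211.15492607468354), np.float64(98.93197151863912)) -> [ 0.0001 -0.0206  0.0044]
(np.float64(483.654380202105), np.float64(217.92909747525695), np.float64(98.93197151863912)) -> [ 0.0001 -0.0281  0.005 ]
(np.float64(487.29918438636116), np.float64(224.43736364801515), np.float64(98.93197151863912)) -> [ 0.0001 -0.0355  0.0051]
(np.float64(491.44338553437996), np.float64(230.63959896778496), np.float64(98.93197151863912)) -> [ 0.0001 -0.043   0.0045]
(np.float64(496.061433267997), np.float64(236.49756459136748), np.float64(98.93197151863912)) -> [ 0.0002 -0.0503  0.0034]
(np.float64(501.12485578727797), np.float64(241.97514421272203), np.float64(98.93197151863912)) -> [ 0.0002 -0.0576  0.0017]
(np.float64(506.6024354086325), np.float64(247.03856673200295), np.float64(98.93197151863912)) -> [ 0.0002 -0.0647 -0.0005]
(np.float64(512.460401032215), np.float64(251.65661446562), np.float64(98.93197151863912)) -> [ 0.0002 -0.0716 -0.0033]
```

Request:
step_arm:
  targets:
    - [[0,-0.006,0.001,0],[0,-0.013,0.003,0],[0,-0.021,0.004,0],[0,-0.028,0.005,0],[0,-0.035,0.005,0]]

```text
time: 3.53
tool_pos: [485.4, 223.8, 98.7]
tcp_rot: [0.015, 1.565, 2.638]
contact_force: [-8.2, -3.7, 0.8]
grip_width: 17.7
```

Run:
```python
from h import *
go(*[(568.3+95*np.cos(a),174.8+95*np.sin(a),99) for a in np.radians([147,142,137,132,128])])
```

```text
pos [485.4 223.8  98.7] y-axis ang -119.7 x [-0.005  0.003 -1.   ] F [-8.2 -3.7  0.8] t 3.5333
(np.float64(488.6262960451847), np.float64(226.5407083264276), 99) -> [-0.0003 -0.004  -0.0014]
(np.float64(493.4389784073614), np.float64(233.28784015593754), 99) -> [-0.0003 -0.0122 -0.0022]
(np.float64(498.82139834617874), np.float64(239.58984420593737), 99) -> [-0.0003 -0.0204 -0.0038]
(np.float64(504.7325923959084), np.float64(245.39875842035246), 99) -> [-0.0004 -0.0284 -0.0061]
(np.float64(509.8121598440624), np.float64(249.6610215926386), 99) -> [-0.0004 -0.0346 -0.0084]
```

Request:
step_arm:
  targets:
    - [[0,-0.006,-0.001,0],[0,-0.013,-0.002,0],[0,-0.021,-0.004,0],[0,-0.029,-0.006,0],[0,-0.035,-0.008,0]]

```text
time: 3.95
tool_pos: [508.8, 250.4, 98.5]
tcp_rot: [0.223, 1.563, 2.846]
contact_force: [-8.6, -2.1, 2.2]
grip_width: 17.4
```

Request:
step_arm:
  targets:
    - [[0,0,0,0],[0,0,0,0],[0,0,0,0],[0,0,0,0],[0,0,0,0]]

```text
time: 4.37
tool_pos: [509.0, 250.5, 98.6]
tcp_rot: [0.119, 1.563, 2.742]
contact_force: [1.1, 1.9, -3.1]
grip_width: 17.8
```

Run:
```python
from h import *
go((509.8,249.7,99)); p=tool()[0]; print(np.degrees(np.arctan2(p[1]-174.8,p[0]-568.3)),bot.get_obs()['grip_width'])
```

```text
pos [509.  250.5  98.6] y-axis ang -119.7 x [-0.007  0.003 -1.   ] F [ 1.1  1.9 -3.1] t 4.3667
(509.8, 249.7, 99) -> [-0.0005  0.0003 -0.0011]
128.05081451385206 17.781771112811246
```

The TCP is at 128° and the force has relaxed. I release with a partial opening, then lift.

Request:
step_arm:
  targets:
    - [[0,0,0,0],[0,0,0,0],[0,0,0,0],[0,0,0,0],[0,0,0,0]]
  jaw: 0.45

```text
time: 4.78
tool_pos: [509.1, 250.5, 98.7]
tcp_rot: [0.093, 1.564, 2.716]
contact_force: [0.3, 0.2, 0.3]
grip_width: 46.1
```

Request:
step_arm:
  targets:
    - [[-0.02,0,0,0],[-0.045,0,0,0],[-0.075,0,0,0],[-0.105,0,0,0],[-0.135,0,0,0]]

```text
time: 5.2
tool_pos: [509.8, 250.0, 235.2]
tcp_rot: [0.101, 1.564, 2.724]
contact_force: [0.6, -0.2, 0.3]
grip_width: 50.5
```

Request:
step_arm:
  targets:
    - [[0,0.035,0,0],[0,0.07,0,0],[0,0.105,0,0],[0,0.14,0,0],[0,0.17,0,0]]

```text
time: 5.62
tool_pos: [424.1, 100.9, 235.4]
tcp_rot: [0.148, 1.564, 2.771]
contact_force: [0.7, 0.3, 1.1]
grip_width: 50.4
```

Request:
step_arm:
  targets:
    - [[0,0.03,0,0],[0,0.06,0,0],[0,0.06,0,0],[0,0.06,0,0],[0,0.06,0,0]]

```text
time: 6.03
tool_pos: [395.0, 49.0, 235.8]
tcp_rot: [0.016, 1.565, 2.639]
contact_force: [0.5, 0.3, 0.5]
grip_width: 50.6
```

Run:
```python
from h import *
go(); c=cap('top','top2.png'); P=cloud(c)
k=(P[...,2]>127)&(P[...,2]<138)&(c['depth']>0)
n,l,s,ce=cv2.connectedComponentsWithStats(k.astype(np.uint8))
for i in range(1,n):
    if s[i,4]>60:
        q=np.median(P[l==i],0); print(s[i],q.round(1),np.degrees(np.arctan2(q[1]-174.8,q[0]-568.3)),np.hypot(q[1]-174.8,q[0]-568.3))
```

```text
pos [395.   49.  235.8] y-axis ang -119.7 x [-0.005  0.003 -1.   ] F [0.5 0.3 0.5] t 6.0333
[108 130  15  13 144] [763.3 322.8 134.7] 37.193805158921855 244.77684703763154
[ 285  133   38   38 1103] [746.5  59.  130.5] -33.005330247843695 212.51275602231743
[422 292  14  13 143] [ 546.7 -113.7  134.4] -94.28980744248042 289.2673219464963
[151 315  15  13 150] [509.1 248.3 134.4] 128.82932367195923 94.36077339430071
[616 356  12  22  88] [ 462.6 -364.3  132.6] -101.09272729496247 549.4030077090227
[261 367  14  14 145] [443.7 100.  134.8] -149.00703443881977 145.32538977981662
```

View pics/top2.png

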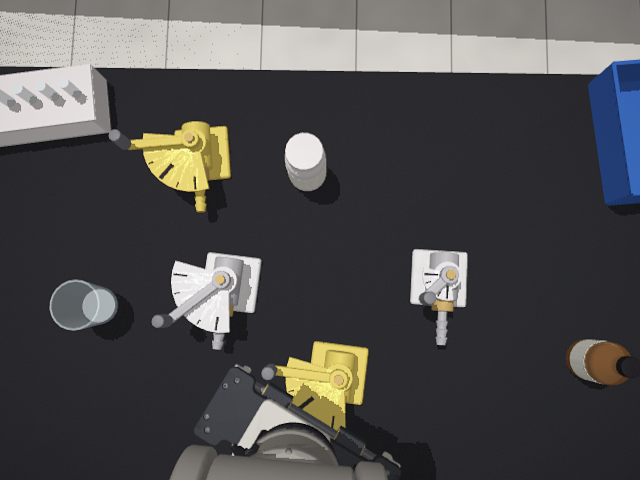

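The top view shows the long lever over the thick middle mark, with its grip at (158,321). The short grip is unmoved at (428,298), and the arm is clear of everything.

```bash
python3 -c "
from plant import bot
print(bot.close_job())"
```

```text
the job is handed in; nothing more can be done
None
```

I turned the long lever from about fully open to half open, let go of it, backed the arm away, and handed the job in at about 6 s.

- **Long lever:** the last top view puts it at 128.8° in world axes. Half open is about 128°, from the foot edges and the thick mark, so it is off by about 1° against the 10° allowed. The grip measured 94 mm from the spindle, against 95 mm given.
- **Short lever:** its grip measured within 0.3 mm of where it began.
- **Arm:** it was clear of everything, with under 1 N on the tool. The largest tool force I read during the job was about 9 N.

No check failed. The only disagreement was that the wrist and top cameras differed by about 3 mm on where the long grip stood before I gripped it. Handing in returned no verdict.

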